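Lock the upper tray of a tiered parts stand with its centre pin

ROBOT

A 7-joint arm with a two-finger parallel gripper is mounted at the origin on the work surface. World frame = base frame: x ahead of the robot, y to its left, z up, the work surface at z = 0. Lengths are in m, angles in rad, forces in N, time in s.
With the tool pointing down it reaches from about 0.35 to 0.9 m from the base axis. Payload 8.1 kg.
Tool frame: the origin (TCP) lies between the finger pads; the fingertips stand 25 mm ahead of it and the grasp point (between the pads) lies 6 mm ahead of it; z points along the fingers, y is the direction in which the jaws open and shut (so a half turn about z gives the same grasp; the last joint's range is limited). The gripper opens to 92 mm and grips with 3 to 60 N. Pads are 19 mm wide; open, the fingers measure 130 mm over their backs; the gripper's body (75 mm by 190 mm) begins 47 mm behind the grasp point.
Start: joints at [1.187, 0.434, 0.025, 1.573, -0.012, 1.134, -0.075], TCP at [0.173, -0.601, 0.252] pointing down, gripper open.
Joint ranges: [-2.62, 2.62], [-0.44, 2.09], [-1.27, 1.32], [0.08, 2.57], [-1.32, 4.46], [0.12, 2], [-2.74, 2.74]. Speed limits (rad/s): [2.22, 2.22, 3.01, 3.01, 3.14, 3.14, 3.14].

INTERFACE

Orientations are given as a rotation vector (axis times angle).
In Python, from cell import * gives the robot as it stands.
- The arm moves only by the shell command python3 -m jog 'ROWS' [FORCE]. ROWS is JSON, one flat list of numbers, 5 for each row, row after row: the finger opening in mm, from 0 to 91.8, then the shift along the tool's x, y, z in units of 40 mm (1.0 is 40 mm), then the turn about the tool's z in units of 6 degrees (1.0 is 6 degrees). A call has 1 to 20 rows; each row shifts and turns the pose as measured when the row begins, along the tool's axes as they then stand; what a row does not reach is not made up. A row lasts 1/12 s, in which the tool goes at most 41.7 mm and 7.16 degrees, less where a joint would pass 70% of its speed; a pose out of reach is approached as far as the arm can. A call is refused whole if a number of a shift passes 1 or a number of a turn 1, either way. A call with a gripper value outside its range is refused whole. The fingers move at their own pace and stop on an object; FORCE is the grip in N (left out, the last holds). Time passes only in rows, so rows that do not move let the fingers close. It gives the time, the measured TCP pose, the force and the opening at its end, in the units of the state.
- observe(): the state, without advancing time (a new reading comes with each control period).
- get_image(name): name is "scene" or "top" or "wrist"; returns the picture (384x512x3 uint8, red, green, blue); there is no depth.
- camera_params(name): a dict with "intrinsics" (3x3 intrinsics, pixels), "xyz" and "orientation" of the camera in the world. Camera axes: x right, y down, z forward; pixel columns grow to the right and rows downward; lengths in m; the calibration is good to about 2 mm. A picture is of the moment at which its call begins: read the wrist's pose just before it. camera_params takes no time and is no camera call; for the wrist camera it gives the pose at the moment of the call.
- sign_off(): hands the job in, once; it reports no verdict.
The state is a dict: "clock": time; "joints": joint angles; "dq": joint speeds; "joint_efforts": joint torques, N m; "position": TCP position; "ee_rot": TCP orientation; "force": force on the tool from outside, world axes, zero at the start; "ft_torque": the same for the moment, N m; "width": opening from 0.0 (shut) to 1.0 (fully open).
Only numpy, scipy, OpenCV 4.12 (cv2) and the standard library are available. Lean on these libraries where they do the work, as an engineer would, in place of code of your own. Each camera call takes 0.05 s, during which the arm holds its last target. There are 200 camera calls.

TASK

Put the green upper tray onto the stand on the packing table so that each of its corner holes drops over its own post and it sits level on all four shoulders. Then take the orange-headed lock pin out of its wooden block, put it down through the tray's collar, feel for the hidden hole below and seat the pin upright and fully home in it. Leave the other things on the table where they are.

Things in the scene. Friction and masses are not known exactly. Their poses are not given: they have to be found in the camera images.
- base: fixed green lower tier of the stand, 200 (x) x 160 (y) mm; origin at the middle of its underside, on the table; z up. White posts at x +-82, y +-62 mm: 20 mm thick up to a flat shoulder at z = 60 mm, then a steel spigot 10 mm thick to z = 76, tapering to 3 mm at z = 84. Between them a black housing 88 x 88 mm, top at z = 56, with a 40 x 40 mm window in its 4 mm top
- well (a point): on the base, x = y = 0, z = 34 mm: middle of the area searched. A flat level face of a rigid black socket block, 22 mm below the housing's top, with one round blind hole 14 mm across, 18 mm deep (floor at base z = 16 mm). The hole's middle lies anywhere within 7 mm of this point along the base's x and likewise along its y, different each time, not measured: find it by feel
- tray: loose green upper tray, 0.2 to 0.4 kg, 200 (x) x 160 (y) mm, floor 5 mm thick, rim to z = 20 mm; origin at the middle of its underside; z up; starts flat on the table. Round through holes 14 mm across at x +-82, y +-62 mm. Seated, its underside is at z = 60 mm of the base; either way round fits
- collar (a point): middle of the top of the tray's white square collar, 46 mm above the tray's origin: 44 x 44 mm outside, 36 x 36 mm clear inside, open right through the tray's floor, rising from the floor, sides along the tray's x and y. Grip the tray by it
- pin: loose lock pin, about 0.1 kg, 145 mm long, upright in the holder at the start. Origin at the middle of its tip, z up to the head. Steel shank 12 mm thick (chamfered to 9 mm over the last 2 mm) up to z = 95 mm, then an orange head 22 x 22 mm, sides along its x and y, z = 95 to 145 mm, to grip. Home in the hole, the head's lower end is 5 mm above the collar
- pin_tip (a point): the middle of the pin's tip (the same as the pin's origin)
- holder: fixed wooden parking block 50 x 50 x 45 mm for the pin, origin under its middle; its upright hole, 15 mm across and 40 mm deep, is in the middle of its top; the pin's tip starts 5 mm above the table
- carton: small closed cardboard carton 60 x 70 x 60 mm, loose, bystander; origin at the middle of its underside
- oil_bottle: clear oil bottle with a green lid, 181 mm tall, 76 mm across, green side handle reaching 68 mm along its own +x; loose bystander; origin under its middle
- label_roll: roll of blank paper labels standing flat, 70 mm across, 40 mm tall; loose bystander; origin under its middle
- jar: amber jar with a white cap, 60 mm across, 80 mm tall; loose bystander; origin under its middle
- mug: pink mug 80 mm across, 90 mm tall; loose bystander; origin under its middle
- long_carton: closed cardboard carton 160 x 70 x 50 mm; loose bystander; origin under its middle
- marker_tool: yellow-handled screwdriver about 200 mm long lying on the table; loose bystander
Not all that is in view belongs to the job. What is meant by the pin is not pink, and is the larger of those in its own colour.

How it is judged:
By the outcome, as a careful person would: the job done as asked, in the order asked, and still so for the second after the job is handed in, with the robot touching nothing.
It also fails if it takes over 72 s, if anything falls off the work surface, if the arm or the gripper's body presses on something with over 40 N, if the wrist force passes 120 N, or if a joint passes its speed limit or range.

## Working session

There is one attempt and no reset: what is moved stays moved. The work goes in short steps, Python scripts to look and compute and a shell command to move; the robot and the scene stay as the last step left them, time stands still between calls to the robot, and variables do not carry over. Pictures are saved under pics/ and viewed, about 8 in all and at most 12, crops included, and the job is handed in when it is done.

```bash
mkdir -p pics; ls; python3 - <<'E'
from cell import *
import cv2,numpy as np
np.set_printoptions(precision=4,suppress=True)
print(observe())
ims=[]
for n in("scene","top"):
    p=camera_params(n);print(n,p)
    im=get_image(n)[:,:,::-1];cv2.imwrite(f"pics/{n}0.png",im)
E
```

```text
pics
{'clock': 0.0, 'joints': array([ 1.1874,  0.4352,  0.025 ,  1.5741, -0.0116,  1.134 , -0.0751]), 'dq': array([ 0.0005, -0.0001,  0.001 , -0.0006, -0.0008, -0.0004, -0.0023]), 'joint_efforts': array([  0.0014, -66.7845,   0.9857, -31.4461,  -0.0604,   0.043 ,
         0.0002]), 'position': array([ 0.173 , -0.6001,  0.2509]), 'ee_rot': array([-3.1092, -0.4394,  0.0006]), 'force': array([0.4826, 0.2419, 0.5466]), 'ft_torque': array([-0.0056,  0.0048,  0.0255]), 'width': 1.000260555895047}
scene {'intrinsics': array([[395.2775,   0.    , 253.9716],
       [  0.    , 395.2775, 192.0787],
       [  0.    ,   0.    ,   1.    ]]), 'xyz': array([ 1.2258, -0.4012,  0.6838]), 'orientation': array([-1.9857, -1.1616,  0.5776])}
top {'intrinsics': array([[403.7907,   0.    , 254.7583],
       [  0.    , 403.7907, 188.3563],
       [  0.    ,   0.    ,   1.    ]]), 'xyz': array([0.368 , 0.0004, 1.1311]), 'orientation': array([-2.151 ,  2.1277, -0.1641])}
```

View pics/top0.png

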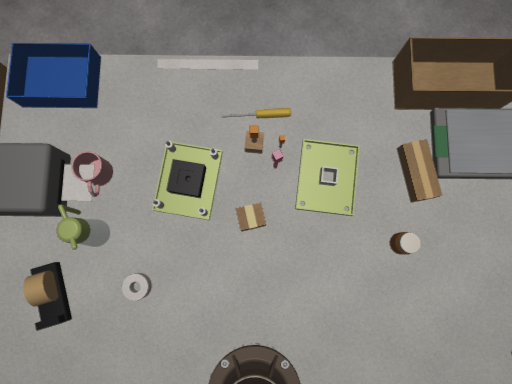

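View pics/scene0.png

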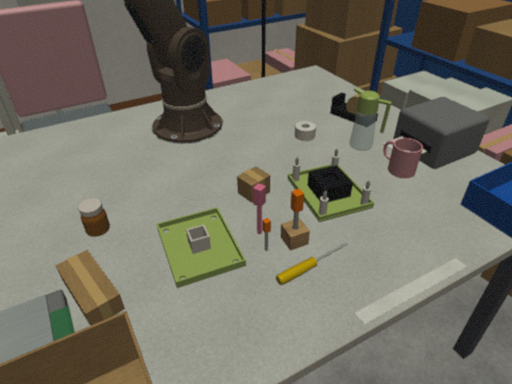

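Candidates for the pin (top image): orange head on a wooden block (254,131), a small orange-headed one (282,139), and a pink-headed one (278,156). The description fits the first: larger orange, in the wooden block. Next I measure and check a crop.

```bash
cat > h.py <<'E'
from cell import *
import cv2,numpy as np
from scipy.spatial.transform import Rotation as R
np.set_printoptions(precision=4,suppress=True)
def ray(cp,px,z):
    px=np.atleast_2d(np.asarray(px,float)).reshape(-1,2)
    d=np.c_[px,np.ones(len(px))]@np.linalg.inv(cp["intrinsics"]).T@R.from_rotvec(cp["orientation"]).as_matrix().T
    return cp["xyz"]+d*((z-cp["xyz"][2])/d[:,2])[:,None]
def proj(cp,P):
    p=(np.atleast_2d(P)-cp["xyz"])@R.from_rotvec(cp["orientation"]).as_matrix()@cp["intrinsics"].T
    return p[:,:2]/p[:,2:]
def mask(im,lo,hi):
    return cv2.inRange(cv2.cvtColor(im,cv2.COLOR_BGR2HSV),lo,hi)
def blobs(m,amin=30):
    c=cv2.findContours(m,cv2.RETR_EXTERNAL,cv2.CHAIN_APPROX_NONE)[0]
    return sorted([k for k in c if cv2.contourArea(k)>amin],key=cv2.contourArea,reverse=True)
def rect(cp,c,z):
    P=ray(cp,c.reshape(-1,2),z)
    (x,y),(w,h),a=cv2.minAreaRect((P[:,:2]*1000).astype(np.float32))
    return np.array([x,y,w,h,a])
def state():
    s=observe();M=R.from_rotvec(s["ee_rot"]).as_matrix()
    return s,M
E
python3 - <<'E'
from h import *
im=cv2.imread("pics/top0.png");cp=camera_params("top")
g=mask(im,(25,90,80),(45,255,255))
for c in blobs(g,800):
    for z in(0.0,0.02):print("green",c.reshape(-1,2).mean(0),z,rect(cp,c,z))
o=mask(im,(3,190,130),(14,255,255))
for c in blobs(o,10):print("orange",cv2.boundingRect(c),cv2.contourArea(c),rect(cp,c,.15))
w=mask(im,(0,0,190),(180,60,255))
for c in blobs(w,3):
    b=cv2.boundingRect(c)
    if 140<b[0]<370 and 120<b[1]<230:print("white",b,cv2.contourArea(c))
cv2.imwrite("pics/c1.png",cv2.resize(im[105:230,145:365],None,fx=3.6,fy=3.6,interpolation=cv2.INTER_CUBIC))
E
```

```text
(no output)
```

View pics/c1.png

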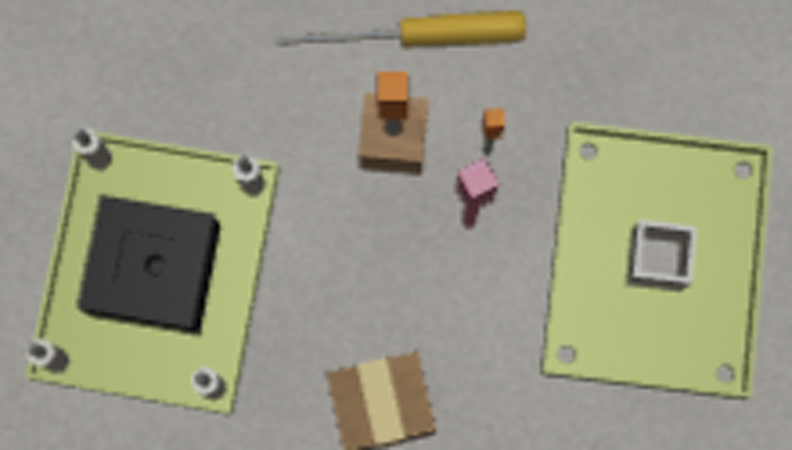

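The crop confirms the choice: a big orange head on a steel shank over the wooden block's hole, crop (393,90). The masks printed nothing, so I'll check why.

```bash
python3 - <<'E'
from h import *
im=cv2.imread("pics/top0.png");cp=camera_params("top")
hsv=cv2.cvtColor(im,cv2.COLOR_BGR2HSV)
print(hsv[160,310],hsv[130,254],hsv[145,253],hsv[139,282],hsv[190,165],hsv[203,156])
g=mask(im,(25,60,80),(50,255,255));print(g.sum()/255)
for c in blobs(g,300):
    for z in(0.0,0.02):print("green",c.reshape(-1,2).mean(0),z,rect(cp,c,z))
E
```

```text
[ 35  82 192] [ 15 167 191] [ 15  98 146] [ 15 168 182] [ 35  88 179] [23 14 72]
6870.0
green [327.48  176.912] 0.0 [ 582.2997 -202.737   163.1107  204.3833   83.5797]
green [327.48  176.912] 0.02 [ 578.5103 -199.1452  160.2265  200.7694   83.5797]
green [187.331  179.6514] 0.0 [568.9224 195.899  163.7917 203.4936  80.7645]
green [187.331  179.6514] 0.02 [565.3692 192.4419 160.8955 199.8954  80.7645]
green [ 68.3274 225.9381] 0.0 [432.4746 522.0683 121.5821  67.4107   2.3678]
green [ 68.3274 225.9381] 0.02 [431.3343 512.8438 119.4323  66.2187   2.3679]
```

The saturation thresholds were too high. The sizes at z=0.02 now match 160×200 for both the tray and the base. Next, the orange pin, collar, holes and posts.

```bash
cat >> h.py <<'E'
def plan(xyz,yaw):
    """remaining: tool turn (deg, and units), then shift units in axes after the turn and in present axes"""
    s,M=state();cur=np.degrees(np.arctan2(M[1,0],M[0,0]))
    t=-(yaw-cur); t=(t+180)%360-180
    d=np.asarray(xyz)-s["position"];a=np.radians(yaw)
    ex=np.array([np.cos(a),np.sin(a),0]);ey=np.array([np.sin(a),-np.cos(a),0])
    print("t",round(s["clock"],2),"pos",s["position"],"yaw %.2f turn units %.3f"%(cur,t/6),"shift after turn (units)",np.array([d@ex,d@ey,-d[2]])/.04,"now",d@M/.04,"F",s["force"],"w %.1fmm"%(s["width"]*91.8),"zax",M[:,2])
E
python3 - <<'E'
from h import *
im=cv2.imread("pics/top0.png");cp=camera_params("top")
f=lambda q:np.array(q)/3.6+np.array([145,105])
print("collar",ray(cp,f((664,253)),.046))
H=ray(cp,f([(588,151),(743,170),(726,373),(567,354)]),.005)
print("holes",H,H.mean(0),np.degrees(np.arctan2(*(H[0]+H[1]-H[2]-H[3])[[1,0]])))
S=ray(cp,f([(82,138),(244,162),(201,378),(36,349)]),.084)
print("spigots",S,S.mean(0),np.degrees(np.arctan2(*(S[0]+S[1]-S[2]-S[3])[[1,0]])),np.linalg.norm(S-np.roll(S,1,0),axis=1))
print("hole",ray(cp,f((155,265)),.034))
o=mask(im,(8,150,165),(18,255,255))
for c in blobs(o,5):print("orange",cv2.boundingRect(c),rect(cp,c,.15))
print("holder top hole",ray(cp,f((393,128)),.045), "pink",ray(cp,f((470,218)),0))
print("head top",ray(cp,f((393,86)),.15))
plan([.5785,-.199,.25],-6.4)
E
```

```text
collar [[ 0.5765 -0.1998  0.046 ]]
holes [[ 0.6664 -0.1483  0.005 ]
 [ 0.6522 -0.2713  0.005 ]
 [ 0.4899 -0.2539  0.005 ]
 [ 0.5034 -0.1303  0.005 ]] [ 0.578  -0.2009  0.005 ] -6.202252309174068
spigots [[0.6514 0.2376 0.084 ]
 [0.6344 0.1168 0.084 ]
 [0.4736 0.1436 0.084 ]
 [0.4934 0.264  0.084 ]] [0.5632 0.1905 0.084 ] -9.460837752158465 [0.1602 0.122  0.163  0.122 ]
hole [[0.5652 0.1885 0.034 ]]
orange (250, 125, 8, 8) [674.3052   8.4594  18.2653  17.6437   0.6033]
orange (280, 136, 5, 4) [651.6536 -63.3113   7.7713  10.1111   0.6061]
holder top hole [[0.6724 0.0071 0.045 ]] pink [[ 0.612  -0.0547  0.    ]]
head top [[0.6733 0.0068 0.15  ]]
t 0.1 pos [ 0.1731 -0.6001  0.251 ] yaw 16.09 turn units 3.748 shift after turn (units) [  8.9541 -11.0955   0.0262] now [12.5173 -6.8267  0.0342] F [ 0.5272 -0.0194  0.8673] w 91.8mm zax [-0.0005  0.0013 -1.    ]
```

```bash
python3 -m jog '[90,0,0,0,0.94, 90,0,0,0,0.94, 90,0,0,0,0.94, 90,0,0,0,0.93, 90,0.6,-0.75,0,0, 90,0.6,-0.75,0,0, 90,0.6,-0.75,0,0, 90,0.6,-0.75,0,0, 90,0.6,-0.75,0,0, 90,0.6,-0.75,0,0, 90,0.6,-0.75,0,0, 90,0.6,-0.75,0,0, 90,0.6,-0.75,0,0, 90,0.6,-0.75,0,0, 90,0.6,-0.75,0,0, 90,0.6,-0.75,0,0, 90,0.6,-0.75,0,0, 90,0.6,-0.75,0,0, 90,0,0,0,0]'
python3 - <<'E'
from h import *
plan([.5775,-.200,.25],-6.4)
cp=camera_params("wrist");print(cp)
im=get_image("wrist")[:,:,::-1];cv2.imwrite("pics/w1.png",im)
E
```

```text
clock: 1.68
position: [0.5732, -0.2105, 0.2419]
ee_rot: [-3.124, 0.224, 0.019]
force: [-0.1, 1.7, 0.7]
width: 0.982
t 1.68 pos [ 0.5732 -0.2105  0.2419] yaw -8.18 turn units -0.297 shift after turn (units) [ 0.0783 -0.2741 -0.2028] now [ 0.0671 -0.2783 -0.2011] F [-0.1166  1.7071  0.6924] w 90.2mm zax [-0.0111  0.0108 -0.9999]
{'intrinsics': array([[313.1224,   0.    , 255.6677],
       [  0.    , 313.1224, 190.0653],
       [  0.    ,   0.    ,   1.    ]]), 'xyz': array([ 0.6445, -0.2218,  0.3743]), 'orientation': array([ 1.9332, -2.2279, -0.3197])}
```

View pics/w1.png

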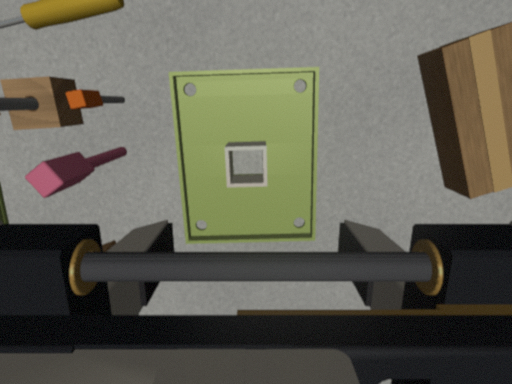

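The wrist view shows the tray with its collar at (246,166) and holes at (190,89), (300,86), (298,222) and (201,225). I'll settle the arm and compute positions from these.

```bash
python3 -m jog '[90,0,0,0,0, 90,0,0,0,0]'
python3 - <<'E'
from h import *
cp=camera_params("wrist")
im=get_image("wrist")[:,:,::-1]
m=mask(im,(0,0,185),(180,60,255));m[:100]=0;m[200:]=0
for c in blobs(m,100):
    print(cv2.boundingRect(c),rect(cp,c,.046))
g=mask(im,(25,60,80),(50,255,255))
for c in blobs(g,800):print("green",cv2.boundingRect(c),rect(cp,c,.02))
H=ray(cp,[(190,89),(300,86),(298,222),(201,225)],.005);print(H.mean(0),np.degrees(np.arctan2(*(H[0]+H[1]-H[2]-H[3])[[1,0]])))
plan([.5775,-.200,.25],-6.4)
E
```

```text
clock: 1.9
position: [0.5702, -0.2137, 0.2407]
ee_rot: [-3.126, 0.225, 0.025]
force: [-1.0, -0.9, 0.4]
width: 0.979
green (164, 63, 152, 179) [ 579.7426 -199.0538  160.0208  199.8185   83.5784]
[ 0.5759 -0.2028  0.005 ] -6.784460835424598
t 1.95 pos [ 0.5697 -0.2145  0.2407] yaw -8.31 turn units -0.319 shift after turn (units) [ 0.1531 -0.3818 -0.2313] now [ 0.1364 -0.3881 -0.2313] F [ 0.0873  0.333  -0.1146] w 90.1mm zax [-0.0156  0.0083 -0.9998]
```

```bash
python3 -m jog '[90,0.1,-0.2,0,-0.31, 90,0.1,-0.19,0.2,0, 90,0,0,0.6,0, 90,0,0,0.6,0, 90,0,0,0.6,0, 90,0,0,0.6,0, 90,0,0,0,0]'
python3 -c "
from h import *
plan([.578,-.1995,.04],-6.42)"
```

```text
clock: 2.53
position: [0.5784, -0.2014, 0.1335]
ee_rot: [-3.13, 0.182, 0.017]
force: [-1.4, 0.4, 0.1]
width: 0.981
t 2.53 pos [ 0.5784 -0.2014  0.1335] yaw -6.64 turn units -0.036 shift after turn (units) [-0.0141 -0.0457  2.337 ] now [ 0.0113 -0.0333  2.3372] F [-1.369   0.3992  0.142 ] w 90.0mm zax [-0.0103  0.0065 -0.9999]
```

```bash
python3 -m jog '[90,0,-0.04,0.6,-0.03, 90,0,0,0.6,0, 90,0,0,0.5,0, 90,0,0,0.4,0, 90,0,0,0.15,0, 90,0,0,0,0]' 40
python3 -c "
from h import *
plan([.578,-.1995,.04],-6.42)"
```

```text
clock: 3.03
position: [0.58, -0.1998, 0.0439]
ee_rot: [-3.131, 0.179, 0.01]
force: [0.2, 0.4, 0.2]
width: 0.98
t 3.03 pos [ 0.58   -0.1998  0.0439] yaw -6.56 turn units -0.023 shift after turn (units) [-0.0502 -0.0011  0.0973] now [-0.0495 -0.0004  0.0976] F [0.1968 0.4361 0.1552] w 89.9mm zax [-0.0063  0.0061 -1.    ]
```

```bash
python3 -m jog '[90,-0.05,0,0.1,0, 30,0,0,0,0, 30,0,0,0,0, 30,0,0,0,0, 30,0,0,0,0, 30,0,0,0,0, 30,0,0,0,0, 30,0,0,0,0]' 40
python3 -c "
from h import *
plan([.578,-.1995,.04],-6.42)"
```

```text
clock: 3.7
position: [0.5814, -0.2006, 0.0459]
ee_rot: [-3.132, 0.181, -0.003]
force: [0.3, -0.3, 1.1]
width: 0.523
t 3.7 pos [ 0.5814 -0.2006  0.0459] yaw -6.60 turn units -0.029 shift after turn (units) [-0.0882 -0.0179  0.1487] now [-0.0885 -0.017   0.1487] F [ 0.2913 -0.2564  1.0946] w 48.0mm zax [ 0.002   0.0039 -1.    ]
```

```bash
python3 -m jog '[30,-0.09,0,0.15,0, 30,-0.02,0,0.02,0, 30,-0.02,0,0.02,0]' 40
python3 -c "
from h import *
plan([.578,-.1995,.04],-6.42)"
```

```text
clock: 3.95
position: [0.581, -0.2003, 0.0425]
ee_rot: [-3.134, 0.179, -0.02]
force: [0.4, -0.4, 6.7]
width: 0.473
t 3.95 pos [ 0.581  -0.2003  0.0425] yaw -6.54 turn units -0.021 shift after turn (units) [-0.0769 -0.0105  0.0636] now [-0.0777 -0.0101  0.0627] F [ 0.3708 -0.3674  6.7221] w 43.5mm zax [ 0.0128  0.0019 -0.9999]
```

```bash
python3 -m jog '[30,0,0,-0.3,0, 30,0,0,-0.5,0, 30,0,0,-0.6,0, 30,0,0,-0.6,0, 30,0,0,-0.6,0, 30,0,0,-0.6,0, 30,0,0,-0.6,0, 30,0,0,-0.6,0, 30,0,0,-0.4,0, 30,0,0,0,0]' 40
python3 -c "
from h import *
plan([.565,.191,.22],-9.3)"
```

```text
clock: 4.78
position: [0.5711, -0.1995, 0.2408]
ee_rot: [-3.131, 0.18, 0.007]
force: [0.5, -0.7, -1.8]
width: 0.476
t 4.78 pos [ 0.5711 -0.1995  0.2408] yaw -6.57 turn units 0.455 shift after turn (units) [-1.7285 -9.6089  0.5194] now [-1.2661 -9.6772  0.5801] F [ 0.5054 -0.6822 -1.7976] w 43.7mm zax [-0.0044  0.0061 -1.    ]
```

```bash
python3 -m jog '[30,0,-0.4,0,0.23, 30,-0.1,-0.7,0,0.22, 30,-0.13,-0.7,0,0, 30,-0.13,-0.7,0,0, 30,-0.13,-0.7,0,0, 30,-0.13,-0.7,0,0, 30,-0.13,-0.7,0,0, 30,-0.13,-0.7,0,0, 30,-0.13,-0.7,0,0, 30,-0.13,-0.7,0,0, 30,-0.13,-0.7,0,0, 30,-0.13,-0.7,0,0, 30,-0.1,-0.6,0,0, 30,-0.1,-0.4,0,0, 30,0,0,0,0, 30,0,0,0,0]' 40
python3 - <<'E'
from h import *
plan([.565,.191,.15],-9.3)
for n in("top","wrist","scene"):
    im=get_image(n)[:,:,::-1];cv2.imwrite(f"pics/{n}2.png",im)
    np.save(f"pics/cp_{n}2.npy",camera_params(n),allow_pickle=True)
a=cv2.imread("pics/top2.png")[100:250,100:300];b=cv2.imread("pics/wrist2.png")
cv2.imwrite("pics/v2.png",np.hstack([cv2.resize(a,(400,300)),cv2.resize(b,(400,300))]))
E
```

```text
clock: 6.12
position: [0.552, 0.1819, 0.2221]
ee_rot: [3.125, -0.267, -0.056]
force: [0.2, 0.2, -3.1]
width: 0.474
t 6.12 pos [0.552  0.1819 0.2221] yaw -9.76 turn units -0.076 shift after turn (units) [ 0.2853 -0.2761  1.8035] now [ 0.3467 -0.2916  1.7903] F [ 0.1647  0.173  -3.0689] w 43.5mm zax [-0.0361 -0.0013 -0.9993]
```

View pics/v2.png

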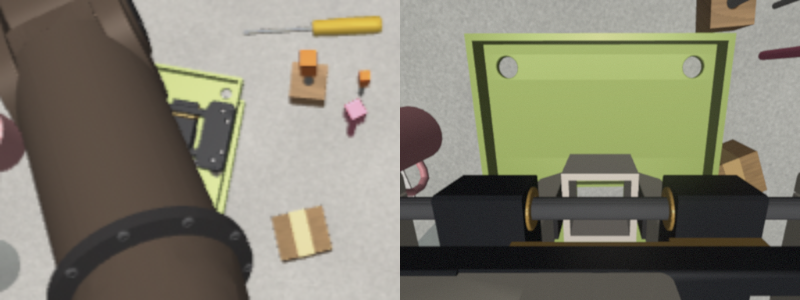

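```bash
python3 -m jog '[30,0.17,-0.15,0.3,-0.07, 30,0.17,-0.14,0.4,0, 30,0,0,0.3,0, 30,0,0,0,0]' 40
python3 - <<'E'
from h import *
plan([.565,.191,.15],-9.3)
s,M=state();cp=camera_params("wrist")
im=get_image("wrist")[:,:,::-1];cv2.imwrite("pics/w3.png",im)
C=M.T@(cp["xyz"]-s["position"]);Rc=M.T@R.from_rotvec(cp["orientation"]).as_matrix()
print("cam in tool",C,Rc)
tool={"intrinsics":cp["intrinsics"],"xyz":C,"orientation":R.from_matrix(Rc).as_rotvec()}
g=mask(im,(25,60,60),(50,255,255))
H=ray(tool,[(138.5,86),(374,86)],.0375);print("holes tool",H,np.linalg.norm(H[0]-H[1]))
c=blobs(g,800)[0];m=np.zeros_like(g);cv2.drawContours(m,[c],-1,255,-1)
for k in blobs(m&~g,60):
    (x,y),r=cv2.minEnclosingCircle(k);print(x,y,r,ray(tool,[(x,y)],.0375))
E
```

```text
clock: 6.6
position: [0.57, 0.1846, 0.1797]
ee_rot: [3.124, -0.269, -0.05]
force: [-0.8, -1.2, -1.7]
width: 0.475
t 6.6 pos [0.57   0.1846 0.1797] yaw -9.86 turn units -0.094 shift after turn (units) [-0.1502 -0.1383  0.7425] now [-0.1284 -0.1429  0.7457] F [-0.7808 -1.1843 -1.7308] w 43.6mm zax [-0.0321 -0.0028 -0.9995]
cam in tool [ 0.0705 -0.0002 -0.1333] [[ 0.0003 -0.9651 -0.2617]
 [ 1.      0.0003  0.0003]
 [-0.0003 -0.2617  0.9651]]
holes tool [[ 0.08   -0.0609  0.0375]
 [ 0.0801  0.0612  0.0375]] 0.12208805221008343
98.5 83.93333435058594 30.26979637145996 [[ 0.0811 -0.0815  0.0375]]
373.8448181152344 85.46551513671875 13.830330848693848 [[0.0804 0.0611 0.0375]]
138.13461303710938 85.69230651855469 13.857803344726562 [[ 0.0802 -0.0611  0.0375]]
```

```bash
cat >> h.py <<'E'
def trayplan(base=(.5645,.1912),yaw=-9.35,z=.095):
    s,M=state();o=s["position"]+M@[-.0018,0,.0435]
    print("tray origin",o,"corner z",[(s["position"]+M@[sx*.082-.0018,sy*.062,.0435])[2].round(4) for sx in(1,-1) for sy in(1,-1)])
    plan(s["position"]+np.array([*base,z])-o,yaw)
E
python3 -c "
from h import *
trayplan()"
```

```text
tray origin [0.5673 0.1847 0.1372] corner z [np.float64(0.1352), np.float64(0.1342), np.float64(0.1402), np.float64(0.1392)]
t 6.65 pos [0.5704 0.1845 0.1806] yaw -9.88 turn units -0.088 shift after turn (units) [-0.0953 -0.1487  1.0556] now [-0.0646 -0.1562  1.0568] F [ 0.3495 -0.2618 -3.2273] w 43.9mm zax [-0.0313 -0.0026 -0.9995]
```

```bash
python3 -m jog '[30,-0.03,-0.08,0.3,-0.08, 30,-0.04,-0.08,0.3,0, 30,0,0,0.3,0, 30,0,0,0.05,0]' 40
python3 - <<'E'
from h import *
trayplan()
s,M=state();cp=camera_params("wrist")
np.savez("pics/w4.npz",p=s["position"],M=M)
im=get_image("wrist")[:,:,::-1];cv2.imwrite("pics/w4.png",im)
cv2.imwrite("pics/w4c.png",cv2.resize(im[50:130,100:420],None,fx=2.5,fy=2.5,interpolation=cv2.INTER_CUBIC))
E
```

```text
clock: 6.98
position: [0.57, 0.1895, 0.1426]
ee_rot: [3.126, -0.263, -0.043]
force: [-0.8, -0.5, -2.7]
width: 0.477
tray origin [0.567  0.1897 0.0991] corner z [np.float64(0.0973), np.float64(0.0965), np.float64(0.1018), np.float64(0.1009)]
t 6.98 pos [0.57   0.1895 0.1426] yaw -9.62 turn units -0.046 shift after turn (units) [-0.0682 -0.0265  0.1034] now [-0.0655 -0.0269  0.105 ] F [-0.7794 -0.4599 -2.7165] w 43.8mm zax [-0.0277 -0.0021 -0.9996]
```

View pics/w4c.png

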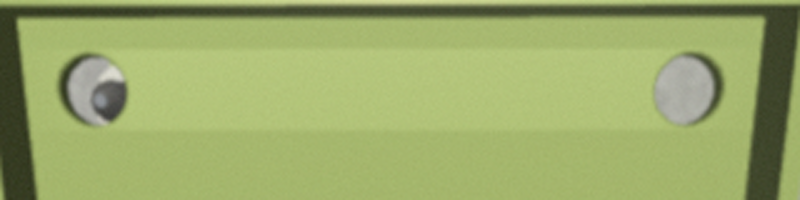

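Through the left hole (crop (94,90)) the spigot tip shows at (100,97). The right hole shows none. I'll ray-cast the tip.

```bash
python3 - <<'E'
from h import *
s,M=state();cp=camera_params("wrist");d=np.load("pics/w4.npz");print(d["p"]-s["position"])
S=ray(cp,[(140,88.8)],.084)[0];print("spigot tip",S)
for y in(-9.35,):
    a=np.radians(y);Rz=np.array([[np.cos(a),-np.sin(a)],[np.sin(a),np.cos(a)]])
    print("base from it",S[:2]-Rz@[.082,.062],"topcam posts",[ (.5645,.1912)+Rz@[i*.082,j*.062] for i in(1,-1) for j in(1,-1)])
t=camera_params("top");im=cv2.imread("pics/top0.png")
# post-top check in the first scene view too
sc=camera_params("scene");print("scene proj of posts", proj(sc,[[*((.5645,.1912)+Rz@[i*.082,j*.062]),.084] for i in(1,-1) for j in(1,-1)]))
a=cv2.imread("pics/scene0.png")[135:225,270:390];cv2.imwrite("pics/s0c.png",cv2.resize(a,None,fx=6,fy=6,interpolation=cv2.INTER_CUBIC))
E
```

```text
[-0.0002 -0.0002 -0.0005]
spigot tip [0.6584 0.2423 0.084 ]
base from it [0.5674 0.1944] topcam posts [array([0.6555, 0.2391]), array([0.6353, 0.1167]), array([0.4937, 0.2657]), array([0.4735, 0.1433])]
scene proj of posts [[367.185  180.7833]
 [323.5404 191.2399]
 [335.5361 148.7949]
 [295.816  157.1447]]
```

View pics/s0c.png

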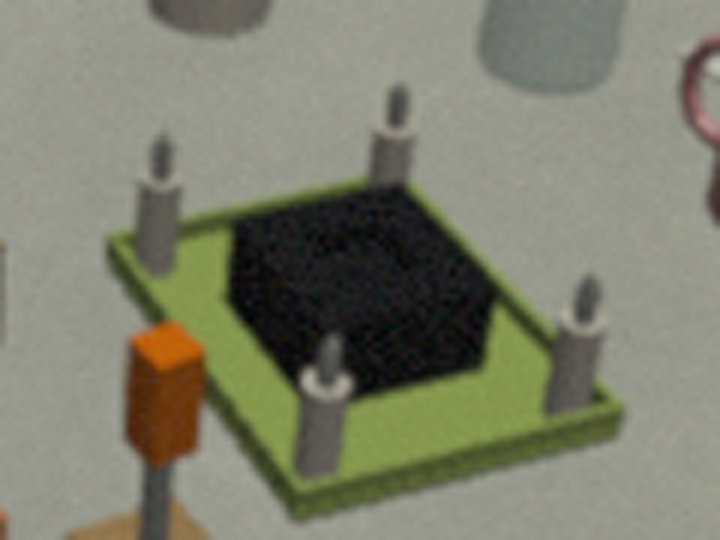

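The scene view shows all four spigot tips at crop (163,135), (400,88), (590,280) and (332,338). I'll fit the base pose from those.

```bash
python3 - <<'E'
from h import *
sc=camera_params("scene")
P=np.array([(590,280),(332,338),(400,88),(163,135)])/6+[270,135]
W=ray(sc,P,.084);print(W,W.mean(0))
for v in (W[0]-W[2],W[1]-W[3]): print(np.degrees(np.arctan2(v[1],v[0])),np.linalg.norm(v))
for v in (W[0]-W[1],W[2]-W[3]): print(np.degrees(np.arctan2(-v[0],v[1])),np.linalg.norm(v))
trayplan((.5665,.194))
E
```

```text
[[0.6598 0.239  0.084 ]
 [0.6378 0.1203 0.084 ]
 [0.499  0.2655 0.084 ]
 [0.4769 0.1456 0.084 ]] [0.5684 0.1926 0.084 ]
-9.371760978687478 0.16300739429541633
-8.926553614070714 0.16292412804722295
-10.488668821997601 0.12072250429961119
-10.435666848484976 0.12198655923719995
tray origin [0.5673 0.1899 0.0997] corner z [np.float64(0.0979), np.float64(0.0971), np.float64(0.1023), np.float64(0.1015)]
t 7.03 pos [0.5702 0.1897 0.1431] yaw -9.62 turn units -0.045 shift after turn (units) [-0.0353 -0.0986  0.117 ] now [-0.0326 -0.0992  0.1173] F [-0.9231 -0.1821 -2.9649] w 43.7mm zax [-0.0273 -0.0019 -0.9996]
```

```bash
python3 -m jog '[30,0,-0.09,0.12,-0.03, 30,0,0,0.1,0]' 40
python3 - <<'E'
from h import *
trayplan((.567,.1933),z=.06)
s,M=state();cp=camera_params("wrist")
im=get_image("wrist")[:,:,::-1]
cv2.imwrite("pics/w5.png",im)
cv2.imwrite("pics/w5c.png",cv2.resize(im[50:130,100:420],None,fx=2.5,fy=2.5,interpolation=cv2.INTER_CUBIC))
a=np.radians(-9.4);Rz=np.array([[np.cos(a),-np.sin(a)],[np.sin(a),np.cos(a)]])
print((proj(cp,[[*((.567,.1933)+Rz@[.082,j*.062]),.084] for j in(1,-1)])-[100,50])*2.5)
E
```

```text
clock: 7.2
position: [0.5717, 0.1936, 0.1354]
ee_rot: [3.128, -0.259, -0.039]
force: [0.4, -0.2, -2.4]
width: 0.479
tray origin [0.5688 0.1938 0.092 ] corner z [np.float64(0.0903), np.float64(0.0896), np.float64(0.0943), np.float64(0.0937)]
t 7.2 pos [0.5717 0.1936 0.1354] yaw -9.47 turn units -0.020 shift after turn (units) [-0.0424  0.0209  0.7991] now [-0.0228  0.0169  0.8   ] F [ 0.4227 -0.2434 -2.3665] w 44.0mm zax [-0.025  -0.001  -0.9997]
[[114.1349 100.1876]
 [671.0038  99.7383]]
```

View pics/w5c.png

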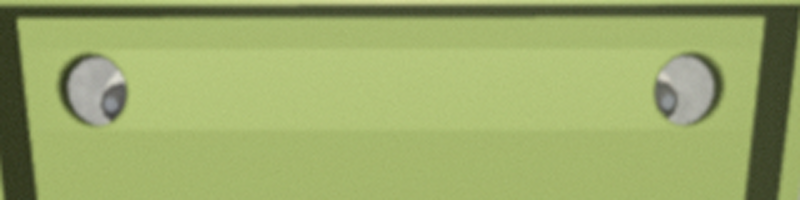

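```bash
python3 -m jog '[30,-0.06,0,0.15,-0.02, 30,-0.02,0,0.15,0]' 40
python3 - <<'E'
from h import *
trayplan((.567,.1935),z=.06)
E
```

```text
clock: 7.42
position: [0.569, 0.1939, 0.1237]
ee_rot: [3.128, -0.257, -0.035]
force: [-0.5, 0.4, -3.4]
width: 0.477
tray origin [0.5663 0.1942 0.0803] corner z [np.float64(0.0787), np.float64(0.0782), np.float64(0.0824), np.float64(0.0818)]
t 7.42 pos [0.569  0.1939 0.1237] yaw -9.38 turn units -0.005 shift after turn (units) [0.0206 0.0141 0.5063] now [0.0319 0.0119 0.5058] F [-0.5145  0.4003 -3.4335] w 43.8mm zax [-0.0227 -0.0006 -0.9997]
```

```bash
python3 -m jog '[30,0.01,0,0.15,0, 30,0,0.01,0.12,0]' 40
python3 - <<'E'
from h import *
trayplan((.567,.1935),z=.06)
E
```

```text
clock: 7.58
position: [0.5689, 0.1936, 0.112]
ee_rot: [3.129, -0.256, -0.035]
force: [0.2, 0.1, -3.0]
width: 0.478
tray origin [0.5662 0.1939 0.0686] corner z [np.float64(0.067), np.float64(0.0665), np.float64(0.0706), np.float64(0.0701)]
t 7.58 pos [0.5689 0.1936 0.112 ] yaw -9.36 turn units -0.002 shift after turn (units) [0.0222 0.0067 0.2145] now [0.0269 0.0058 0.214 ] F [ 0.154   0.1019 -2.9953] w 43.9mm zax [-0.0223 -0.0004 -0.9998]
```

Underside at 69 mm with no lateral force, so the holes are over the spigots. I'll go down to the shoulders.

```bash
python3 -m jog '[30,0.01,0,0.1,0, 30,0.01,0,0.08,0, 30,0,0,0.06,0]' 40
python3 - <<'E'
from h import *
trayplan((.567,.1935),z=.06)
E
```

```text
clock: 7.83
position: [0.5687, 0.1931, 0.1023]
ee_rot: [3.128, -0.256, -0.037]
force: [-14.2, -7.0, 43.6]
width: 0.475
tray origin [0.5658 0.1934 0.0588] corner z [np.float64(0.0572), np.float64(0.0566), np.float64(0.0611), np.float64(0.0604)]
t 7.83 pos [0.5687 0.1931 0.1023] yaw -9.35 turn units -0.000 shift after turn (units) [ 0.0281 -0.0081 -0.0292] now [ 0.0274 -0.008  -0.0299] F [-14.1749  -7.0479  43.6159] w 43.6mm zax [-0.0238 -0.0012 -0.9997]
```

```bash
python3 -m jog '[30,0,0,-0.05,0, 70,0,0,0,0, 70,0,0,0,0, 70,0,0,0,0, 70,0,0,0,0]'
python3 - <<'E'
from h import *
trayplan((.567,.1935),z=.06)
E
```

```text
clock: 8.25
position: [0.5702, 0.1936, 0.1054]
ee_rot: [3.129, -0.256, -0.032]
force: [-0.6, -0.9, -0.5]
width: 0.718
tray origin [0.5675 0.1939 0.0619] corner z [np.float64(0.0604), np.float64(0.06), np.float64(0.0638), np.float64(0.0634)]
t 8.25 pos [0.5702 0.1936 0.1054] yaw -9.37 turn units -0.003 shift after turn (units) [-0.0115  0.0114  0.0476] now [-0.0106  0.0112  0.0479] F [-0.6401 -0.9422 -0.4668] w 65.9mm zax [-0.0206  0.     -0.9998]
```

```bash
python3 -m jog '[70,0,0,-0.3,0, 70,0,0,-0.6,0, 70,0,0,-0.6,0, 70,0,0,-0.6,0, 70,0,0,-0.6,0, 70,0,0,-0.6,0, 70,0,0,-0.4,0, 70,0,0,-0.3,0, 70,0,0,0,0]'
python3 - <<'E'
from h import *
plan([.673,.007,.27],0)
cp=camera_params("wrist")
im=get_image("wrist")[:,:,::-1];cv2.imwrite("pics/w6.png",im)
g=mask(im,(25,60,60),(50,255,255))
for c in blobs(g,800):print(cv2.boundingRect(c),rect(cp,c,.08))
P=[]
s2=get_image("scene")[:,:,::-1];cv2.imwrite("pics/s6.png",s2)
cv2.imwrite("pics/v6.png",np.hstack([cv2.resize(im,(400,300)),cv2.resize(s2[100:250,230:430],(400,300),interpolation=cv2.INTER_CUBIC)]))
E
```

```text
clock: 9.0
position: [0.573, 0.1934, 0.2782]
ee_rot: [3.13, -0.256, -0.033]
force: [1.6, -0.1, 0.7]
width: 0.764
t 9.0 pos [0.573  0.1934 0.2782] yaw -9.34 turn units -1.557 shift after turn (units) [2.499  4.6611 0.2056] now [3.2262 4.1932 0.1505] F [ 1.578  -0.1136  0.7077] w 70.2mm zax [-0.0209  0.0006 -0.9998]
(176, 76, 161, 176) [571.1718 192.9247 160.0121 192.2261  80.8153]
```

View pics/v6.png

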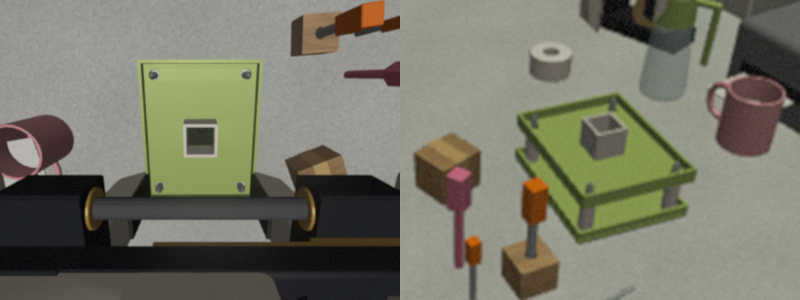

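The tray is seated over all four spigots: in the wrist view, tips show through the holes at (153,75), (247,75), (159,187) and (241,187), and the side view shows it level. Now the pin.

```bash
python3 -m jog '[60,0,0,0,-0.8, 60,0,0,0,-0.76, 60,0.35,0.65,0,0, 60,0.35,0.65,0,0, 60,0.35,0.65,0,0, 60,0.35,0.65,0,0, 60,0.35,0.65,0,0, 60,0.35,0.65,0,0, 60,0.3,0.5,0,0, 60,0.1,0.2,0,0, 60,0,0,0,0, 60,0,0,0,0]'
python3 - <<'E'
from h import *
plan([.673,.007,.27],0)
cp=camera_params("wrist")
im=get_image("wrist")[:,:,::-1];cv2.imwrite("pics/w7.png",im)
o=mask(im,(5,140,100),(18,255,255))
for c in blobs(o,40):print("orange",cv2.boundingRect(c),rect(cp,c,.15),np.round(cv2.boxPoints(cv2.minAreaRect(c))).tolist())
cv2.imwrite("pics/w7c.png",cv2.resize(im[0:230,130:430],None,fx=2.5,fy=2.5,interpolation=cv2.INTER_CUBIC))
E
```

```text
clock: 10.1
position: [0.6688, 0.0041, 0.2542]
ee_rot: [3.137, 0.026, -0.081]
force: [-0.4, 0.4, 0.2]
width: 0.652
t 10.1 pos [0.6688 0.0041 0.2542] yaw 0.94 turn units 0.156 shift after turn (units) [ 0.1046 -0.0737 -0.395 ] now [ 0.0851 -0.0707 -0.4001] F [-0.3787  0.3605  0.1866] w 59.9mm zax [-0.0517 -0.0041 -0.9987]
orange (236, 157, 28, 39) [680.7015   8.7191  30.5133  20.9049   0.9189] [[236.0, 157.0], [263.0, 157.0], [263.0, 195.0], [236.0, 195.0]]
orange (318, 161, 18, 20) [686.2298 -50.5686  15.9888  12.9492   5.4738] [[318.0, 180.0], [318.0, 161.0], [335.0, 161.0], [335.0, 180.0]]
```

View pics/w7c.png

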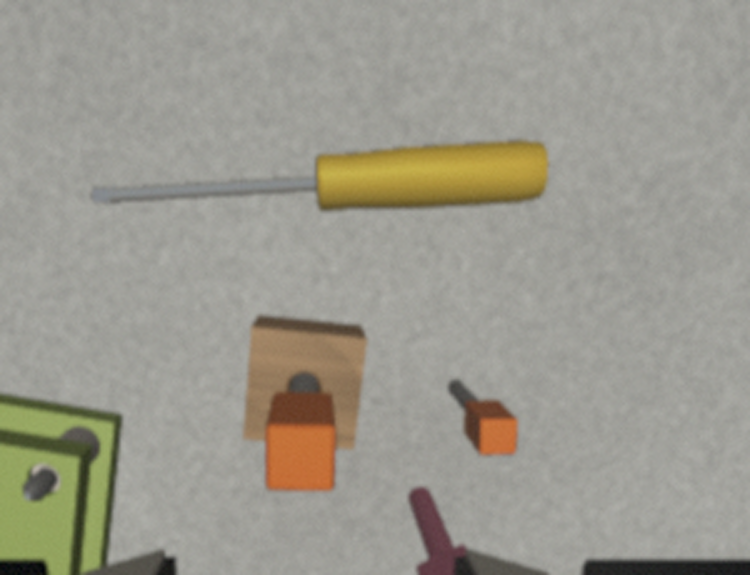

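The crop shows the orange head's top face centred at about (299,456), parallel to the jaws, above the wooden block's hole. The small orange (492,435) and pink (440,550) pins are well to the side.

```bash
python3 -m jog '[60,0.05,-0.05,0.2,0, 60,0,0,0,0, 60,0,0,0,0, 60,0,0,0,0, 60,0,0,0,0]'
python3 - <<'E'
from h import *
cp=camera_params("wrist");plan([.673,.007,.17],0.5)
im=get_image("wrist")[:,:,::-1];cv2.imwrite("pics/w8.png",im)
hsv=cv2.cvtColor(im,cv2.COLOR_BGR2HSV);m=cv2.inRange(hsv,(5,150,170),(18,255,255))
for c in blobs(m,40):print(cv2.boundingRect(c),rect(cp,c,.15))
E
```

```text
clock: 10.57
position: [0.6679, 0.0148, 0.2454]
ee_rot: [3.14, 0.042, -0.084]
force: [0.0, 0.3, 0.2]
width: 0.653
t 10.57 pos [0.6679 0.0148 0.2454] yaw 1.52 turn units 0.171 shift after turn (units) [0.1253 0.1966 1.8838] now [0.2219 0.1994 1.8746] F [0.0187 0.2908 0.1884] w 59.9mm zax [-0.0532 -0.0011 -0.9986]
(251, 172, 28, 27) [675.6622   8.4535  20.098   20.1216  88.6493]
(337, 170, 14, 14) [683.8007 -50.0214  10.051   10.2073   1.5413]
```

```bash
python3 -m jog '[60,0.1,0.08,0.1,0.1, 60,0.1,0.08,0.2,0.1, 60,0,0,0.3,0.1, 60,0,0,0.3,0, 60,0,0,0.3,0, 60,0,0,0.2,0]'
python3 - <<'E'
from h import *
plan([.675,.008,.133],-1)
E
```

```text
clock: 11.12
position: [0.6765, 0.0067, 0.1875]
ee_rot: [3.139, -0.017, -0.074]
force: [-0.3, -0.2, 0.5]
width: 0.656
t 11.12 pos [0.6765 0.0067 0.1875] yaw -0.63 turn units 0.062 shift after turn (units) [-0.0383 -0.0309  1.3617] now [ 0.026  -0.0337  1.3619] F [-0.3342 -0.2041  0.5047] w 60.2mm zax [-0.0471 -0.0014 -0.9989]
```

```bash
python3 -m jog '[60,0,-0.03,0.3,0, 60,0,0,0.3,0, 60,0,0,0.3,0, 60,0,0,0.25,0, 60,0,0,0.1,0, 60,0,0,0,0, 60,0,0,0,0, 60,0,0,0,0, 60,0,0,0,0]'
python3 - <<'E'
from h import *
plan([.675,.008,.133],-1)
E
```

```text
clock: 11.87
position: [0.6741, 0.0051, 0.1303]
ee_rot: [3.138, -0.024, -0.079]
force: [0.0, -0.7, -0.2]
width: 0.654
t 11.87 pos [0.6741 0.0051 0.1303] yaw -0.89 turn units 0.019 shift after turn (units) [ 0.0212 -0.0724 -0.0664] now [ 0.018  -0.0721 -0.0676] F [ 0.0466 -0.6971 -0.2003] w 60.1mm zax [-0.0502 -0.0026 -0.9987]
```

```bash
python3 -m jog '[60,0.02,-0.07,-0.04,0, 50,0,0,0,0, 40,0,0,0,0, 30,0,0,0,0, 15,0,0,0,0, 15,0,0,0,0, 15,0,0,0,0, 15,0,0,0,0, 15,0,0,0,0, 15,0,0,0,0]' 55
python3 - <<'E'
from h import *
plan([.675,.008,.133],-1)
E
```

```text
clock: 12.7
position: [0.6766, 0.0087, 0.1349]
ee_rot: [3.138, -0.024, -0.072]
force: [0.1, -0.2, 0.8]
width: 0.236
t 12.7 pos [0.6766 0.0087 0.1349] yaw -0.88 turn units 0.021 shift after turn (units) [-0.0404  0.0171  0.0463] now [-0.0383  0.0168  0.0481] F [ 0.0505 -0.1565  0.8184] w 21.7mm zax [-0.0457 -0.0021 -0.999 ]
```

```bash
python3 - <<'E'
from h import *
s,M=state();t=M.T@(np.array([.6752,.0087,.005])-s["position"]);print("tip in tool",t);np.save("tip.npy",t)
E
python3 -m jog '[15,0.01,0,-0.15,0, 15,0.01,0,-0.25,0, 15,0.01,0,-0.25,0, 15,0.01,0,-0.3,0, 15,0,0,-0.3,0, 15,0,0,-0.3,0, 15,0,0,-0.3,0, 15,0,0,-0.3,0, 15,0,0,-0.3,0, 15,0,0,-0.3,0, 15,0,0,-0.3,0, 15,0,0,-0.3,0, 15,0,0,-0.3,0, 15,0,0,-0.2,0]' 55
python3 - <<'E'
from h import *
s,M=state();print("tip world",s["position"]+M@np.load("tip.npy"))
plan([.567,.1933,.28],-9.4)
E
```

```text
tip in tool [ 0.0045 -0.0004  0.1298]
clock: 13.87
position: [0.6855, 0.0086, 0.3075]
ee_rot: [3.139, -0.024, -0.066]
force: [-0.4, -1.1, -0.9]
width: 0.237
tip world [0.6845 0.0087 0.1776]
t 13.87 pos [0.6855 0.0086 0.3075] yaw -0.88 turn units 1.421 shift after turn (units) [-3.6763 -4.0708  0.6863] now [-3.0007 -4.5727  0.8024] F [-0.3797 -1.0542 -0.9125] w 21.7mm zax [-0.0421 -0.0017 -0.9991]
```

```bash
python3 -m jog '[15,0,0,0,0.36, 15,0,0,0,0.36, 15,0,0,0,0.36, 15,0,0,0,0.34, 15,-0.27,-0.3,0,0, 15,-0.27,-0.3,0,0, 15,-0.27,-0.3,0,0, 15,-0.27,-0.3,0,0, 15,-0.27,-0.3,0,0, 15,-0.27,-0.3,0,0, 15,-0.27,-0.3,0,0, 15,-0.27,-0.3,0,0, 15,-0.27,-0.3,0,0, 15,-0.27,-0.3,0,0, 15,-0.27,-0.3,0,0, 15,-0.25,-0.28,0,0, 15,-0.2,-0.2,0,0, 15,0,0,0,0, 15,0,0,0,0]' 55
python3 - <<'E'
from h import *
s,M=state();print("tip world",s["position"]+M@np.load("tip.npy"))
plan([.567,.1933,.28],-9.4)
cp=camera_params("wrist")
w=get_image("wrist")[:,:,::-1];cv2.imwrite("pics/w9.png",w)
sc=get_image("scene")[:,:,::-1];cv2.imwrite("pics/s9.png",sc)
print("proj tip",proj(camera_params("scene"),s["position"]+M@np.load("tip.npy")),proj(cp,s["position"]+M@np.load("tip.npy")))
a=cv2.resize(sc[60:240,260:390],(433,600),interpolation=cv2.INTER_CUBIC)
b=cv2.resize(w[110:230,200:310],(367,400),interpolation=cv2.INTER_CUBIC)
b=cv2.LUT(b,np.clip(255*(np.arange(256)/255)**.5,0,255).astype(np.uint8));b=cv2.copyMakeBorder(b,0,200,0,0,cv2.BORDER_CONSTANT)
cv2.imwrite("pics/v9.png",np.hstack([a,b]))
E
```

```text
clock: 15.45
position: [0.5577, 0.2052, 0.3242]
ee_rot: [-3.132, 0.23, 0.052]
force: [0.4, -0.8, -0.6]
width: 0.235
tip world [0.5579 0.2054 0.1943]
t 15.45 pos [0.5577 0.2052 0.3242] yaw -8.40 turn units 0.167 shift after turn (units) [0.2785 0.2564 1.1049] now [0.3107 0.2594 1.0956] F [ 0.4281 -0.8268 -0.6198] w 21.5mm zax [-0.0332  0.0032 -0.9994]
proj tip [[337.6648 129.3267]] [[255.3199 184.1119]]
```

View pics/v9.png

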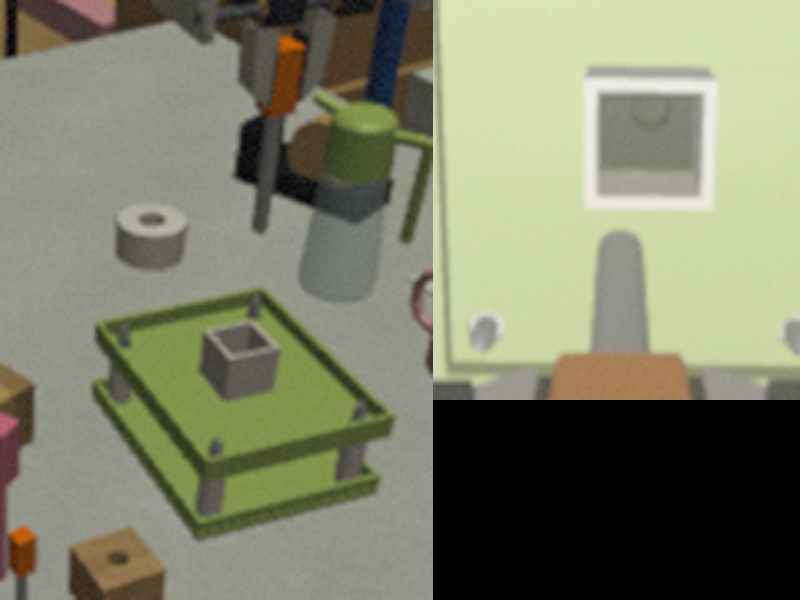

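In the side view the pin hangs upright and its tip at (261,230) is where predicted. In the brightened wrist crop the collar is centred at (650,141), and a faint round hole edge shows through it at (652,108). That gives a starting point for the feel.

```bash
cat >> h.py <<'E'
def tipplan(xy,z,yaw=-9.4):
    s,M=state();t=s["position"]+M@np.load("tip.npy");print("tip",t,"axis vs pin", end=" ")
    plan(s["position"]+np.array([*xy,z])-t,yaw)
E
python3 - <<'E'
from h import *
cp=camera_params("wrist")
a=np.radians(-9.4);Rz=np.array([[np.cos(a),-np.sin(a)],[np.sin(a),np.cos(a)]])
C=ray(cp,[(265.1,152.3)],.106)[0];H=ray(cp,[(265.6,142.3)],.034)[0]
print("collar",C,"hole",H,"hole in base",Rz.T@(H-C)[:2],"vs fixed base",Rz.T@(H[:2]-[.567,.1933]))
tipplan(C[:2],.12)
E
```

```text
collar [0.5686 0.192  0.106 ] hole [0.5688 0.1891 0.034 ] hole in base [ 0.0006 -0.0029] vs fixed base [ 0.0024 -0.0039]
tip [0.5584 0.2047 0.1942] axis vs pin t 15.55 pos [0.5583 0.2046 0.3241] yaw -8.48 turn units 0.154 shift after turn (units) [0.3029 0.2724 1.8561] now [0.3603 0.2743 1.8456] F [-0.2461 -0.7475 -1.6962] w 21.9mm zax [-0.0333  0.0033 -0.9994]
```

```bash
python3 -m jog '[15,0.16,0.17,0,0.15, 15,0.16,0.17,0,0, 15,0,0,0.2,0, 15,0,0,0.25,0, 15,0,0,0.25,0, 15,0,0,0.25,0, 15,0,0,0.25,0, 15,0,0,0.2,0, 15,0,0,0,0]' 55
python3 - <<'E'
from h import *
tipplan((.568,.189),.06)
E
```

```text
clock: 16.3
position: [0.5698, 0.1812, 0.2592]
ee_rot: [3.126, -0.273, -0.056]
force: [-0.5, -0.1, -0.7]
width: 0.234
tip [0.5696 0.1808 0.1293] axis vs pin t 16.3 pos [0.5698 0.1812 0.2592] yaw -9.99 turn units -0.099 shift after turn (units) [-0.0736 -0.1962  1.7333] now [-0.0147 -0.2062  1.7336] F [-0.5052 -0.0718 -0.7168] w 21.5mm zax [-0.0357 -0.     -0.9994]
```

```bash
python3 -m jog '[15,-0.02,-0.15,0.1,-0.08, 15,0,0,0.2,0, 15,0,0,0.2,0, 15,0,0,0.1,0, 15,0,0,0,0]' 55
python3 - <<'E'
from h import *
tipplan((.568,.189),.06)
E
```

```text
clock: 16.72
position: [0.5687, 0.1893, 0.2325]
ee_rot: [3.128, -0.255, -0.056]
force: [0.3, 0.3, -2.0]
width: 0.231
tip [0.5685 0.1891 0.1026] axis vs pin t 16.72 pos [0.5687 0.1893 0.2325] yaw -9.34 turn units 0.010 shift after turn (units) [-0.0125  0.0035  1.0662] now [ 0.0255 -0.0021  1.066 ] F [ 0.2812  0.2736 -1.9909] w 21.2mm zax [-0.0359  0.0006 -0.9994]
```

```bash
python3 -m jog '[15,0.01,0,0.2,0, 15,0,0,0.25,0, 15,0.01,0,0.25,0, 15,0,0,0.25,0, 15,0,0,0.1,0, 15,0,0,0,0]' 55
python3 - <<'E'
from h import *
tipplan((.568,.189),.034)
E
```

```text
clock: 17.22
position: [0.568, 0.189, 0.1861]
ee_rot: [3.128, -0.256, -0.055]
force: [-0.4, -0.2, -1.3]
width: 0.237
tip [0.568  0.1887 0.0562] axis vs pin t 17.22 pos [0.568  0.189  0.1861] yaw -9.35 turn units 0.008 shift after turn (units) [-0.0003 -0.007   0.5558] now [ 0.0191 -0.0099  0.5554] F [-0.4179 -0.1521 -1.304 ] w 21.8mm zax [-0.0353  0.0006 -0.9994]
```

```bash
python3 -m jog '[15,0.01,0,0.18,0, 15,0.01,0,0.15,0, 15,0.01,0,0.1,0, 15,0,0,0.05,0]' 55
python3 - <<'E'
from h import *
tipplan((.568,.189),.034)
E
```

```text
clock: 17.55
position: [0.569, 0.1888, 0.1653]
ee_rot: [3.129, -0.256, -0.054]
force: [0.5, -0.1, -1.3]
width: 0.237
tip [0.569  0.1886 0.0354] axis vs pin t 17.55 pos [0.569  0.1888 0.1653] yaw -9.37 turn units 0.005 shift after turn (units) [-0.0258 -0.0067  0.0352] now [-0.0245 -0.0069  0.036 ] F [ 0.5215 -0.0583 -1.3254] w 21.7mm zax [-0.0347  0.0008 -0.9994]
```

```bash
python3 -m jog '[15,-0.02,0,0.07,0, 15,0,0,0.05,0]' 55
python3 - <<'E'
from h import *
tipplan((.568,.189),.016)
E
```

```text
clock: 17.72
position: [0.5682, 0.1896, 0.1604]
ee_rot: [3.13, -0.256, -0.053]
force: [-0.5, 2.0, 0.9]
width: 0.238
tip [0.5683 0.1895 0.0306] axis vs pin t 17.72 pos [0.5682 0.1896 0.1604] yaw -9.36 turn units 0.007 shift after turn (units) [-0.006   0.0135  0.3638] now [0.0063 0.0121 0.3639] F [-0.4621  1.9857  0.9089] w 21.9mm zax [-0.034   0.0019 -0.9994]
```

```bash
python3 -m jog '[15,0,0,0.06,0, 15,0,0,0.05,0]' 55
python3 - <<'E'
from h import *
tipplan((.568,.189),.016)
E
```

```text
clock: 17.88
position: [0.5681, 0.1901, 0.156]
ee_rot: [3.13, -0.255, -0.053]
force: [-0.4, -0.4, -0.7]
width: 0.234
tip [0.5682 0.19   0.0261] axis vs pin t 17.88 pos [0.5681 0.1901 0.156 ] yaw -9.33 turn units 0.011 shift after turn (units) [-0.0018  0.0258  0.2524] now [0.0066 0.025  0.2524] F [-0.4372 -0.4427 -0.7415] w 21.5mm zax [-0.0335  0.0023 -0.9994]
```

```bash
python3 -m jog '[15,0,0,0.08,0, 15,0,0,0.08,0, 15,0,0,0.06,0]' 55
python3 - <<'E'
from h import *
tipplan((.568,.189),.016)
E
```

```text
clock: 18.13
position: [0.568, 0.1899, 0.1466]
ee_rot: [3.13, -0.255, -0.052]
force: [-0.1, 0.1, -0.5]
width: 0.234
tip [0.5682 0.1899 0.0167] axis vs pin t 18.13 pos [0.568  0.1899 0.1466] yaw -9.33 turn units 0.011 shift after turn (units) [-0.0011  0.0227  0.0179] now [-0.0006  0.0226  0.018 ] F [-0.0713  0.1423 -0.5091] w 21.5mm zax [-0.0329  0.0023 -0.9995]
```

```bash
python3 -m jog '[15,0,0,0.05,0, 15,0,0,0.03,0]' 55
python3 - <<'E'
from h import *
tipplan((.568,.189),.016)
E
```

```text
clock: 18.3
position: [0.5684, 0.19, 0.1456]
ee_rot: [3.131, -0.256, -0.05]
force: [-5.9, -3.3, 18.2]
width: 0.237
tip [0.5688 0.19   0.0158] axis vs pin t 18.3 pos [0.5684 0.19   0.1456] yaw -9.36 turn units 0.007 shift after turn (units) [-0.015   0.0283 -0.0061] now [-0.0152  0.0283 -0.0056] F [-5.8765 -3.3464 18.1985] w 21.8mm zax [-0.0315  0.0025 -0.9995]
```

The floor pushes back firmly (18 N) at tip z = 0.0158 (expected 0.016), so the pin is home. Release and retreat.

```bash
python3 -m jog '[15,-0.01,0,-0.02,0, 50,0,0,0,0, 50,0,0,0,0, 50,0,0,0,0, 50,0,0,0,0, 50,0,0,-0.2,0, 50,0,0,-0.3,0, 50,0,0,-0.4,0, 50,0,0,-0.4,0, 50,0,0,-0.4,0, 50,-0.1,0,-0.5,0, 50,-0.3,0,-0.5,0, 50,-0.4,0,-0.4,0, 50,-0.4,0,0,0, 50,0,0,0,0, 50,0,0,0,0]'
python3 - <<'E'
from h import *
plan([.57,.19,.3],-9.4)
w=get_image("wrist")[:,:,::-1];s=get_image("scene")[:,:,::-1];cv2.imwrite("pics/wE.png",w);cv2.imwrite("pics/sE.png",s)
s0=cv2.imread("pics/scene0.png")
cv2.imwrite("pics/vE.png",np.hstack([cv2.resize(s[90:240,210:410],(480,360),interpolation=cv2.INTER_CUBIC),cv2.resize(w[:, 100:420],(300,360))]))
sc=camera_params("scene")
o=mask(s,(5,140,100),(18,255,255))
for c in blobs(o,20):print(cv2.boundingRect(c))
print(proj(sc,[[.5685,.19,z] for z in(.111,.161)]))
E
```

```text
clock: 19.63
position: [0.5243, 0.1968, 0.2823]
ee_rot: [-3.13, 0.259, 0.046]
force: [0.4, 0.3, 0.3]
width: 0.54
t 19.63 pos [0.5243 0.1968 0.2823] yaw -9.45 turn units -0.008 shift after turn (units) [ 1.1554 -0.0191 -0.4437] now [ 1.1418 -0.019  -0.4776] F [0.4067 0.2578 0.2582] w 49.6mm zax [-0.0295  0.0025 -0.9996]
(460, 0, 34, 13)
(329, 142, 10, 20)
(263, 218, 7, 15)
[[331.6883 160.8112]
 [333.8964 144.2796]]
```

View pics/vE.png

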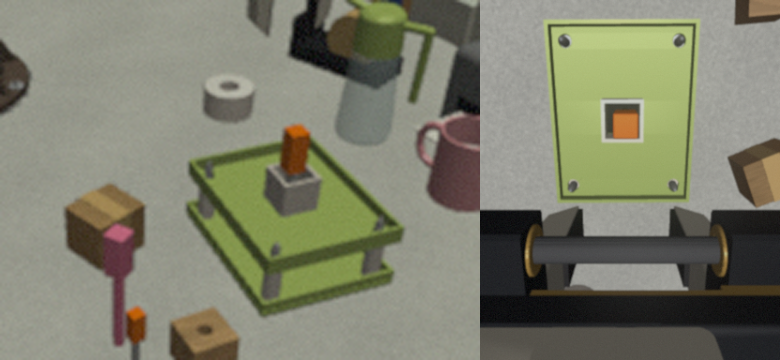

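The final view shows the orange head upright just above the collar (295,148) and the tray level on all four posts. The neighbouring objects look unmoved and the gripper is clear.

```bash
python3 -c "
from cell import *
print(sign_off())"
```

```text
the job is handed in; nothing more can be done
None
```

The tray is on the stand and the lock pin is fully home in the hidden hole. I handed the job in at about 20 s of the 72 s allowed.

- **Tray:** I gripped it by the collar and lined it up by sighting the two front spigots through its corner holes. In the last pictures a spigot tip shows in each of the four holes and the tray looks level. Its width measured 160 mm at the seated height, as it should.
- **Pin:** I took the larger orange pin from the wooden block and lowered it through the collar. The hole showed faintly through the collar, so I aimed there, and its wall guided the tip in without a search. It bottomed at z = 15.8 mm with 18 N, against an expected 16 mm. The head's height in the side view matches a pin that is home and upright.
- **Bystanders:** those visible in the last pictures look unmoved. The long carton and the jar were out of those views, and I made no numeric comparison.

**Disagreements and rough spots:**
- **Stand position:** my first estimate, from the top camera, was about 3 mm off because I had marked the white shoulders as spigot tips. The scene and wrist views corrected it.
- **Tray seating force:** the wrist force briefly reached about 44 N, pushing through the gripped tray. I eased off before letting go.
- **Tool tilt:** fast moves left the tool tilted by up to 3°. The pin itself stayed close to upright.

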